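# Pack a printed jaw model under its stain tray and latch the case

### The arm

A 7-joint arm with a two-finger parallel gripper is mounted at the origin on the work surface. World frame = base frame: x ahead of the robot, y to its left, z up, the work surface at z = 0. Lengths are in m, angles in rad, forces in N, time in s.
With the tool pointing down it reaches from about 0.425 to 0.8 m from the base axis. Payload 8.3 kg.
Tool frame: the origin (TCP) lies midway between the tips of the shut fingers; the grasp point (between the pads) lies ctrl.grasp_offset behind it (ctrl.grasp_offset is the distance from the TCP to the grasp point, in m); z points along the fingers, y is the direction in which the jaws open and shut (so a half turn about z gives the same grasp; the last joint's range is limited). The gripper opens to 85 mm and grips with 20 to 120 N. Pads are 22 mm wide; open, the fingers measure 114 mm over their backs; the gripper's body (76 mm by 85 mm) begins 54 mm behind the grasp point. The pads swing forward as they close: fully open they stand 13 mm farther back than shut.
Start: joints at [-1.184, 0.383, 0.016, 1.37, -0.006, 1.388, -0.046], TCP at [0.272, 0.563, 0.231] pointing down, gripper open.
Joint ranges: [-2.95, 2.95], [-0.25, 2.06], [-1.52, 1.56], [0.18, 2.33], [-1.44, 4.58], [0.02, 2.06], [-3.01, 3.01]. Speed limits (rad/s): [2.39, 2.39, 3.01, 3.01, 3.14, 3.14, 3.14].

### API

Orientations are given as a rotation vector (axis times angle).
In Python, from station import ctrl gives the robot as it stands.
- The arm moves only by the shell command python3 -m crank 'ROWS' [FORCE]. ROWS is JSON, a list of rows, each a list of 3 entries, a list of its own where there are three numbers: the shift along the tool's x, y, z each as a share of 10 cm, from -1 to 1, then the turn about the tool's z as a share of pi/2 rad, from -1 to 1, then the opening, from -1 (shut) to 1 (fully open). A call has 1 to 10 rows; each row is the pose to reach, as a shift and turn from the pose commanded when the call began, along the tool's axes at that moment; what a row does not reach only later rows make up. A row lasts 1/8 s, in which the tool goes at most 62.5 mm and 10.7 degrees, less where a joint would pass 70% of its speed; a pose out of reach is approached as far as the arm can. A call with a number of a shift or a turn outside -1 to 1 is refused whole. A call with a gripper value outside its range is refused whole. The fingers move at their own pace and stop on an object; FORCE is the grip in N (left out, the last holds). Time passes only in rows, so rows that repeat a pose let the fingers close. It gives the time, the measured TCP pose, the force and the opening at its end, in the units of the state.
- ctrl.get_state(): the state, without advancing time (a new reading comes with each control period).
- ctrl.camera(name): name is "side" or "top" or "wrist"; returns (picture, depth): 400x640x3 uint8, red, green, blue; 400x640 float32, m along the optical axis (not along the pixel's ray), 0 where there is no reading.
- ctrl.camera_info(name): a dict with "mtx" (3x3 intrinsics, pixels), "R" (3x3) and "t" (3): a world point X has camera coordinates R X + t. Camera axes: x right, y down, z forward; pixel columns grow to the right and rows downward; lengths in m; the calibration is good to about 2 mm. A picture is of the moment at which its call begins: read the wrist's pose just before it. camera_info takes no time and is no camera call; for the wrist camera it gives the pose at the moment of the call.
- ctrl.sign_off(): hands the job in, once; it reports no verdict.
Trained networks look in the newest picture that a camera, given by its name, has taken for a name from the list of things; names that differ only in an ending like _2 or _b are one class to them, and where a whole thing is asked for, a point or a joint stands for the part that bears it (a point fixed in the world has none). Each returns a list of dicts, best first, with "score" (0 to 1); they miss things now and then, are a little off and sometimes report something else, mostly with a low value. They report only what shows in the picture. A call takes as long as a camera call. They do not tell look-alikes from the thing itself.
- ctrl.silhouettes(target, camera): "mask" (400x640 bool, what is visible of it) and "rect" ([left, top, width, height] in pixels, round what is visible of it).
- ctrl.tip_of(target, camera): "uv" ([column, row] in pixels: a listed point, or the origin of a listed thing).
The state is a dict: "t": time; "joint_positions": joint angles; "joint_velocities": joint speeds; "joint_efforts": joint torques, N m; "tcp_pos": TCP position; "orientation": TCP orientation; "wrist_force": force on the tool from outside, world axes, zero at the start; "torque": the same for the moment, N m; "opening": finger opening in m.
Only numpy, scipy, OpenCV 4.12 (cv2) and the standard library are available. Lean on these libraries where they do the work, as an engineer would, in place of code of your own. Each camera call takes 0.05 s, during which the arm holds its last target. There are 200 camera calls.

### The job

Pack the white carry case: set the jaw model down on the case's floor, base down, then set the black stain tray level onto the ledges above it, handle up, and last swing the red latch bar all the way across the tray so that it cannot lift out. Put the model and the tray down with the hand rather than dropping them in, and leave the bottle, the carton and the dish where they are.

Things in the scene. Friction and masses are not known exactly. Their poses are not given: they have to be found in the camera images.
- case: White open case, fixed, outer 172 (x) by 152 (y) by 66 mm high. Origin: centre of underside, z up. Walls 6 mm, inside 160 by 140, inner floor 5 mm above origin. Along both x ends a grey ledge 17 mm wide, top 40 mm above origin; between them the well, 126 (x) by 140 (y) mm, for the jaw model. The latch sits on a 22 by 20 mm lug outside the middle of the +y wall.
- model: Cream printed jaw model, about 70 g: base 46 (x) by 60 (y) by 20 mm high, on it a horseshoe of pink gum and white teeth up to 31 mm, front teeth towards -x. Origin: centre of underside; z up. Grip it across the 46 mm. Starts on the bench, base down; may lie at any yaw on the well's floor.
- tray: Black stain tray with coloured pots, about 250 g: slab 150 (x) by 130 (y) by 20 mm. Origin: centre of underside, z up. Grey handle bar over its middle, along x: 64 long, 14 thick (y), 40 to 56 mm above origin, on two uprights. Starts on the bench. In the case: 5 mm play per side, long side along the case's x, either way round; underside then 40 mm above the case's origin.
- latch (a joint): Angle (rad) of the red latch bar about its upright pivot; light friction (0.03 N m) holds it where left. 0: along the case's +x, over the outside of the +y wall. Grows as it swings in over the case; 1.57: points along the case's -y, across the tray; stop at 1.6. Negative (to -0.7): swung outwards, as it starts. Above 0.1 it blocks the tray's way.
- latch_post (a point): Top of the latch bar's red round thumb post: 12 mm diameter, 24 mm tall, 42 mm from the pivot, top 100 mm above the bench. Bar: 12 mm wide, from 68 to 76 mm above the bench, reaching 51 mm from the pivot. Pinching the post across the case's x keeps the fingers clear of the tray's handle.
- latch_pivot (a point): The latch's pivot, on the lug of the case: at x 0, y 86, z 66 mm in the case's frame; the case's axes.
- dropper: White dropper bottle with an orange label, 32 mm in diameter, 85 mm high; leave it alone. Origin: centre of its underside.
- carton: White and red carton, 45 by 55 by 85 mm; leave it alone. Origin: centre of its underside.
- dish: Small blue bowl, 56 mm across, 22 mm high; leave it alone. Origin: centre of its underside.
There are look-alikes about, which are no part of the job. Of the things that look like the tray, take the one that is farthest to the robot's right at the start.

How it is judged:
On the way, in this order (a step that is already met when the one before it is completed fails the run):
1. the jaw model stands on the floor of the case's well, base down, let go (x of model in the frame of case between -0.05 and 0.05 m and y of model in the frame of case between -0.055 and 0.055 m and z of model in the frame of case between 0.001 and 0.01 m and angle between model's own z axis and vertical below 0.12 rad and linear speed of model below 0.03 m/s and contact force between the fingers and model below 0.2 N), for 0.2 s.
2. the tray lies level on both ledges over the model, let go (x of tray in the frame of case between -0.008 and 0.008 m and y of tray in the frame of case between -0.008 and 0.008 m and z of tray in the frame of case between 0.036 and 0.044 m and angle between tray's own z axis and vertical below 0.05 rad and linear speed of tray below 0.03 m/s and contact force between the fingers and tray below 0.2 N), for 0.2 s.
3. the latch bar is swung across the tray (value of joint latch above 1.3 rad and x of tray in the frame of case between -0.008 and 0.008 m and y of tray in the frame of case between -0.008 and 0.008 m and z of tray in the frame of case between 0.036 and 0.044 m and angle between tray's own z axis and vertical below 0.05 rad), for 0.2 s.
At the end, for the whole second after the job is handed in: Model base down (within 7 deg) in the well, within 5 mm of its floor; tray over it on both ledges, underside 36 to 44 mm above the case's origin, level within 3 deg, within 8 mm of the case's middle in x and y; latch above 1.3 rad; all at rest, let go; bystanders within 30 mm of their starts (all of step 1 and all of step 3 and linear speed of tray below 0.03 m/s and contact force between the fingers and tray below 0.2 N and velocity of joint latch below 0.1 rad/s); the robot touches nothing.
It fails at once if the dropper bottle is pushed more than 30 mm or tipped over (distance of dropper from where it was at the start of the episode above 0.03 m or angle between dropper's own z axis and vertical above 0.6 rad).
It fails at once if the carton is pushed more than 30 mm or tipped over (distance of carton from where it was at the start of the episode above 0.03 m or angle between carton's own z axis and vertical above 0.6 rad).
It fails at once if the blue dish is pushed more than 30 mm or tipped over (distance of dish from where it was at the start of the episode above 0.03 m or angle between dish's own z axis and vertical above 0.6 rad).
It fails at once if the jaw model is dropped into the case (faster than 0.7 m/s inside it) (x of model in the frame of case between -0.09 and 0.09 m and y of model in the frame of case between -0.08 and 0.08 m and z of model in the frame of case below 0.06 m and linear speed of model above 0.7 m/s).
It fails at once if the tray is dropped into the case (faster than 0.7 m/s inside it) (x of tray in the frame of case between -0.09 and 0.09 m and y of tray in the frame of case between -0.08 and 0.08 m and z of tray in the frame of case below 0.065 m and linear speed of tray above 0.7 m/s).
It also fails if it takes over 70 s, if anything falls off the work surface, if the arm or the gripper's body presses on something with over 40 N, if the wrist force passes 120 N, or if a joint passes its speed limit or range.

## Working session

There is one attempt and no reset: what is moved stays moved. The work goes in short steps, Python scripts to look and compute and a shell command to move; the robot and the scene stay as the last step left them, time stands still between calls to the robot, and variables do not carry over. Pictures are saved under pics/ and viewed, about 8 in all and at most 12, crops included, and the job is handed in when it is done.

```bash
ls; mkdir -p pics; cat > h.py <<'E'
import numpy as np, cv2
from scipy.spatial.transform import Rotation as Ro
from station import ctrl
def world(cam,uv,depth,info=None):
    i=info or ctrl.camera_info(cam); K=np.array(i["mtx"]);R=np.array(i["R"]);t=np.array(i["t"])
    c=np.linalg.inv(K)@np.array([uv[0],uv[1],1.])*depth
    return R.T@(c-t)
def cloud(cam,dep,mask,info=None):
    i=info or ctrl.camera_info(cam); K=np.array(i["mtx"]);R=np.array(i["R"]);t=np.array(i["t"])
    v,u=np.nonzero(mask&(dep>0)); d=dep[v,u]
    c=(np.linalg.inv(K)@np.stack([u,v,np.ones_like(u)]))*d
    return (c-t[:,None] if 0 else (R.T@(c-t[:,None]))).T
def rel(p):  # world delta target -> tool shares (of 10cm)
    s=ctrl.get_state(); return Ro.from_rotvec(s["orientation"]).inv().apply(np.array(p)-s["tcp_pos"])*10
def save(n,im): cv2.imwrite(f"pics/{n}.png",im[:,:,::-1])
E
python3 - <<'E'
from h import *
s=ctrl.get_state();print(s["t"],s["tcp_pos"],s["orientation"],s["opening"],ctrl.grasp_offset)
ims=[]
for c in("top","side"):
    im,d=ctrl.camera(c); save(c,im)
    i=ctrl.camera_info(c);print(c,np.round(i["mtx"],1).tolist(),np.round(i["R"],3).tolist(),np.round(i["t"],3))
    for n in("case","model","tray","latch_post","latch_pivot","latch","dropper","carton","dish"):
        for o in ctrl.silhouettes(n,c) if n not in("latch_pivot","latch_post") else []:
            m=np.array(o["mask"]);P=cloud(c,d,m)
            if len(P): print(c,n,round(o["score"],2),o["rect"],np.round(np.median(P,0),3),np.round(np.percentile(P,2,axis=0),3),np.round(np.percentile(P,98,axis=0),3))
        if n in("case","model","tray","latch_post","latch_pivot"):
            for o in ctrl.tip_of(n,c): print(c,"tip",n,round(o["score"],2),np.round(o["uv"],1))
E
```

```text
pics
0.0 [0.27151962 0.56236979 0.23023923] [-0.70049426 -3.06211403  0.00310962] 0.08529493248229063 0.0187
top [[363.6, 0.0, 319.8], [0.0, 363.6, 204.0], [0.0, 0.0, 1.0]] [[-0.004, -1.0, 0.002], [-0.996, 0.004, -0.093], [0.092, -0.002, -0.996]] [-0.003  0.558  0.95 ]
top case 0.75 [288.5, 167.3, 74.3, 79.8] [ 0.558 -0.017  0.006] [ 0.462 -0.101  0.001] [0.64  0.066 0.072]
top case 0.17 [291.3, 177.2, 8.9, 22.5] [0.6   0.058 0.075] [ 0.574  0.048 -0.001] [0.622 0.069 0.101]
top tip case 0.68 [326.3 209.5]
top model 0.78 [195.3, 241.2, 24.6, 23.9] [0.426 0.305 0.019] [ 0.399  0.274 -0.002] [0.45  0.338 0.031]
top tip model 0.97 [204.7 253.2]
top tray 0.7 [409.1, 223.3, 50.6, 66.4] [ 0.421 -0.305  0.02 ] [ 0.35  -0.373  0.008] [ 0.493 -0.245  0.055]
top tray 0.69 [367.3, 81.0, 56.0, 60.4] [ 0.819 -0.208  0.019] [ 0.747 -0.277  0.011] [ 0.895 -0.144  0.055]
top tray 0.66 [241.3, 258.1, 69.6, 75.5] [0.321 0.114 0.02 ] [0.241 0.035 0.002] [0.398 0.191 0.055]
top tip tray 0.95 [432.3 254.8]
top tip latch_post 0.45 [298.4 177.4]
top tip latch_pivot 0.81 [294.3 195.4]
top latch 0.52 [291.4,
[... 1292 characters left out ...]
406 0.18  0.055]
side tip tray 0.81 [261.6 328.9]
side tip tray 0.79 [228.1 202. ]
side tip latch_post 0.55 [348.5 174.2]
side tip latch_pivot 0.74 [330.3 186.8]
side latch 0.51 [329.2, 175.0, 20.8, 13.4] [0.617 0.052 0.076] [0.579 0.046 0.07 ] [0.628 0.064 0.099]
side dropper 0.64 [352.6, 150.6, 19.4, 32.4] [0.682 0.205 0.041] [0.669 0.197 0.005] [0.697 0.218 0.084]
side carton 0.75 [392.8, 291.5, 36.0, 67.7] [ 0.667 -0.373  0.069] [ 0.643 -0.387  0.003] [ 0.695 -0.33   0.086]
side carton 0.21 [273.0, 175.4, 92.7, 82.9] [ 0.556 -0.006  0.037] [ 0.455 -0.115  0.   ] [0.647 0.073 0.074]
side dish 0.58 [387.2, 213.6, 25.2, 17.0] [ 0.73  -0.013  0.015] [ 0.706 -0.049  0.004] [0.751 0.001 0.023]
```

```bash
python3 - <<'E'
import cv2
t=cv2.imread("pics/top.png")[60:340,180:480]
cv2.imwrite("pics/topc.png",cv2.resize(t,None,fx=2.1,fy=2.1,interpolation=2))
E
```

```text
(no output)
```

View pics/topc.png

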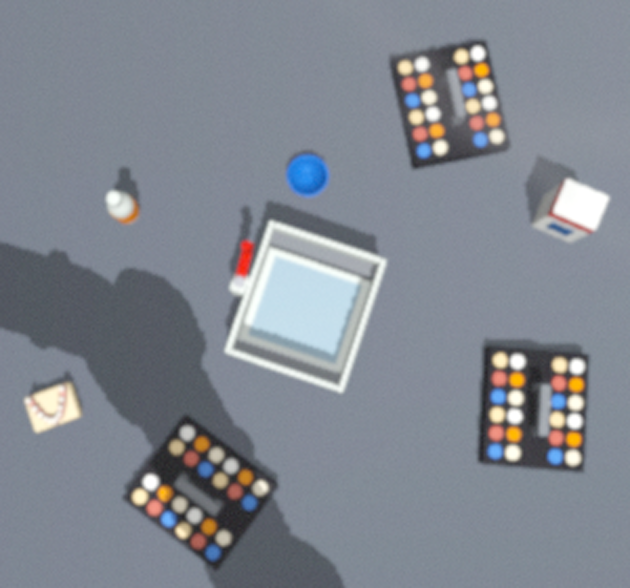

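View pics/side.png

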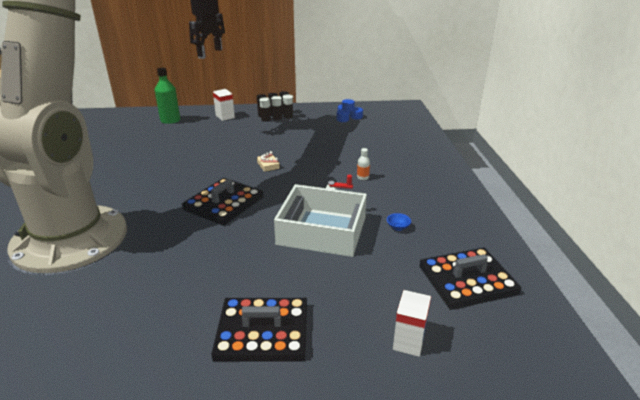

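Top: tray-like things at orig. pixels (435,253), (393,109), (275,293). The one farthest right is (435,253), world y≈-0.31. There is only one jaw model, at (205,254), and the case with the red latch on its left is at (326,205). Next I fit the poses from the depth clouds.

```bash
cat > fit.py <<'E'
from h import *
C={c:ctrl.camera(c) for c in("top","side")}
def band(P,lo,hi): 
    P=P[(P[:,2]>lo)&(P[:,2]<hi)]; return P
def rect(P):
    (cx,cy),(w,h),a=cv2.minAreaRect((P[:,:2]*1000).astype(np.float32)); 
    return f"c=({cx:.1f},{cy:.1f}) {w:.1f}x{h:.1f} a={a:.1f} z={np.median(P[:,2])*1000:.1f} n={len(P)}"
def near(c,x,y,r):
    im,d=C[c]; P=cloud(c,d,np.ones(d.shape,bool)); col=im[d>0]
    k=np.hypot(P[:,0]-x,P[:,1]-y)<r; return P[k],col[k].astype(int)
for c in C:
    P,_=near(c,.425,.305,.06);print(c,"model base",rect(band(P,.013,.04)),"|",rect(band(P,.0245,.04)))
    P,_=near(c,.421,-.31,.115);print(c,"tray slab",rect(band(P,.012,.03)),"| handle",rect(band(P,.046,.07)))
    P,q=near(c,.558,-.017,.125);red=(q[:,0]>q[:,1]+60)&(q[:,0]>q[:,2]+60)
    print(c,"case rim",rect(band(P[~red],.058,.069)), "| bar",rect(band(P[red],.066,.082)),"| post",rect(band(P[red],.085,.11)) if len(band(P[red],.085,.11)) else "")
    print(c,"well",rect(band(P,.002,.02)[np.hypot(*(band(P,.002,.02)[:,:2]-[.558,-.017]).T)<.07]))
    P,_=near(c,.73,-.02,.05);print(c,"dish",rect(band(P,.01,.04)))
    for n in("model","tray","case","latch_pivot","latch_post"):
        z={"latch_pivot":.066,"latch_post":.1}.get(n,0)
        for o in ctrl.tip_of(n,c):
            i=ctrl.camera_info(c);R=i["R"];o0=-R.T@i["t"];r=world(c,o["uv"],1.)-o0
            print(c,"tip",n,round(o["score"],2),np.round(1000*(o0+r*(z-o0[2])/r[2])))
E
python3 fit.py
python3 - <<'E'
import cv2
t=cv2.imread("pics/side.png")
a=cv2.resize(t[280:370,200:320],(480,360),interpolation=2);b=cv2.resize(t[140:200,240:320],(320,240),interpolation=2)
b=cv2.copyMakeBorder(b,0,120,0,0,0);cv2.imwrite("pics/crop.png",cv2.hconcat([a,b]))
E
```

```text
top model base c=(426.8,304.7) 46.1x60.7 a=20.0 z=20.0 n=389 | c=(426.3,303.3) 41.9x48.5 a=20.5 z=28.8 n=83
top tray slab c=(422.3,-310.5) 131.3x150.0 a=85.2 z=20.0 n=2589 | handle c=(422.5,-310.3) 14.9x62.5 a=86.7 z=54.7 n=154
top case rim c=(554.3,-8.7) 171.5x172.0 a=70.9 z=64.8 n=628 | bar c=(607.4,55.8) 11.6x39.8 a=75.7 z=74.3 n=57 | post c=(619.6,52.0) 9.8x11.0 a=88.8 z=98.5 n=22
top well c=(552.4,-16.7) 136.6x125.3 a=70.5 z=4.8 n=1804
top dish c=(725.0,-21.9) 52.9x53.1 a=20.7 z=17.2 n=204
top tip model 0.66 [433. 300.   0.]
top tip tray 0.86 [320. 116.  -0.]
top tip tray 0.85 [ 824. -213.    0.]
top tip tray 0.65 [ 427. -318.    0.]
top tip case 0.61 [552. -23.   0.]
top tip latch_pivot 0.96 [580.  58.  66.]
top tip latch_post 0.5 [616.  48. 100.]
side model base c=(429.7,302.7) 46.3x61.8 a=21.1 z=21.0 n=220 | c=(430.3,304.1) 40.4x49.1 a=19.7 z=28.2 n=69
side tray slab c=(424.3,-311.0) 132.0x150.1 a=84.9 z=19.9 n=4714 | handle c=(424.2,-310.3) 16.7x64.3 a=83.7 z=54.4 n=367
side case rim c=(556.0,-10.3) 174.7x172.7 a=70.9 z=64.2 n=903 | bar c=(605.9,55.8) 15.0x51.2 a=70.8 z=75.3 n=85 | post c=(622.5,50.9) 13.9x9.2 a=82.3 z=95.1 n=32
side well c=(560.1,21.3) 64.4x121.1 a=76.5 z=5.4 n=646
side dish c=(728.3,-22.4) 54.4x52.0 a=77.3 z=17.8 n=241
side tip model 0.88 [435. 293.   0.]
side tip tray 0.92 [319. 121.   0.]
side tip tray 0.75 [ 825. -213.    0.]
side tip tray 0.75 [647. 233.   0.]
side tip tray 0.63 [ 426. -299.    0.]
side tip tray 0.55 [ 682. -351.    0.]
side tip case 0.55 [558. -14.   0.]
side tip latch_pivot 0.68 [580.  68.  66.]
side tip latch_post 0.73 [617.  56. 100.]
```

View pics/crop.png

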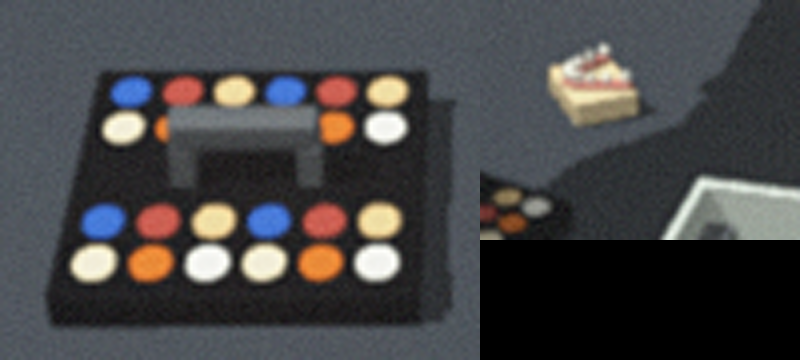

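Crop: the tray at side pixel (262,328) is handle up with two uprights. The model at (267,165) stands base down. The two views agree to about 3 mm:

| Thing | Position (mm) | Orientation |
|---|---|---|
| Case | (552, -19) | yaw -19.1° |
| Model | (428, 304) | 46 mm axis at 20° |
| Tray | (423, -310.5) | tray y at 85° |
| Latch | post (620, 51.5), pivot (580, 62) | about -0.07 rad |

```bash
cat > go.py <<'E'
# go.py x y z yawdeg(tool y, mod 180): shares for the move
import sys
from h import *
def go(x,y,z,yaw):
    s=ctrl.get_state();R=Ro.from_rotvec(s["orientation"]).as_matrix()
    cur=np.degrees(np.arctan2(R[1,1],R[0,1])); d=(cur-yaw+90)%180-90
    print("t",round(s["t"],2),"tcp",np.round(s["tcp_pos"],4),"yaw",round(cur,1),"tilt",round(np.degrees(np.arccos(-R[2,2])),2),"F",np.round(s["wrist_force"],1),"op",round(s["opening"],4),"j7",round(s["joint_positions"][6],2))
    print("shares",np.round(rel([x,y,z]),3),"turn",round(d/90,3))
if __name__=="__main__": go(*map(float,sys.argv[1:]))
E
python3 go.py .428 .304 .13 20
```

```text
t 1.9 tcp [0.2717 0.5628 0.2313] yaw 64.2 tilt 0.01 F [-0.3 -0.1 -0.1] op 0.0855 j7 -0.05
shares [-2.533 -1.651  1.013] turn 0.491
```

```bash
python3 -m crank '[[[-0.85,-0.55,0.3],0,1],[[-0.85,-0.55,0.3],0,1],[[-0.85,-0.55,0.3],0,1]]' 40; python3 -m crank '[[[-0.85,-0.55,0.3],0,1],[[-0.85,-0.55,0.3],0,1],[[-0.85,-0.55,0.3],0,1]]';python3 go.py .428 .304 .13 20
```

```text
t: 2.28
tcp_pos: [0.3274, 0.4724, 0.2006]
orientation: [0.711, 3.059, -0.004]
wrist_force: [0.2, 0.6, -0.7]
opening: 0.0853
t: 2.65
tcp_pos: [0.3789, 0.3869, 0.1708]
orientation: [0.709, 3.06, -0.003]
wrist_force: [-0.0, 0.5, 1.1]
opening: 0.0858
t 2.65 tcp [0.3789 0.3869 0.1708] yaw 63.9 tilt 0.1 F [-0.   0.5  1.1] op 0.0858 j7 0.28
shares [-0.805 -0.528  0.409] turn 0.488
```

```bash
python3 -m crank '[[[-0.8,-0.53,0.4],0.49,1],[[-0.8,-0.53,0.4],0.49,1],[[-0.8,-0.53,0.4],0.49,1],[[-0.8,-0.53,0.4],0.49,1],[[-0.8,-0.53,0.4],0.49,1],[[-0.8,-0.53,0.4],0.49,1]]'
python3 - <<'E'
from h import *
i=ctrl.camera_info("wrist");im,d=ctrl.camera("wrist");save("w1",im)
P=cloud("wrist",d,np.ones(d.shape,bool),i)
k=(np.hypot(P[:,0]-.428,P[:,1]-.304)<.06)
for lo,hi in((.012,.04),(.0245,.04)):
    Q=P[k&(P[:,2]>lo)&(P[:,2]<hi)];print(cv2.minAreaRect((Q[:,:2]*1000).astype(np.float32)),np.percentile(Q[:,2],[5,50,95]),len(Q))
E
python3 go.py .428 .304 .003 20
```

```text
t: 3.4
tcp_pos: [0.4256, 0.3086, 0.1315]
orientation: [-1.792, -2.58, -0.001]
wrist_force: [0.6, -0.3, 0.3]
opening: 0.0855
((430.4400634765625, 305.1639709472656), (45.89916229248047, 59.65205383300781), 19.969717025756836) [0.01819194 0.02021409 0.03078796] 3704
((430.4693908691406, 305.235595703125), (40.966739654541016, 51.37740707397461), 20.305660247802734) [0.02472847 0.0295459  0.03141558] 940
t 3.45 tcp [0.4257 0.3083 0.1315] yaw 20.4 tilt 0.02 F [-0.   0.6 -0.7] op 0.0854 j7 -0.27
shares [-0.049  0.007  1.285] turn 0.004
```

View pics/w1.png

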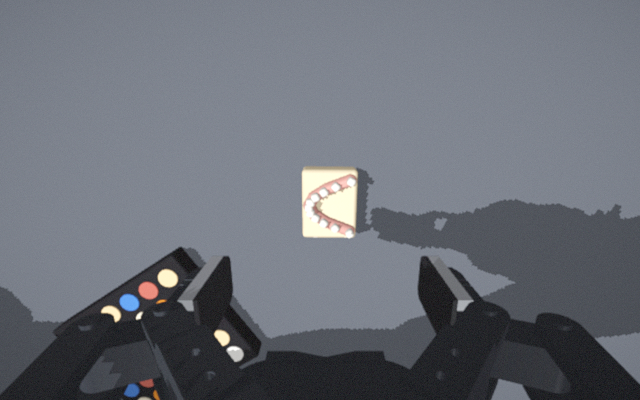

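Wrist view: the model is at pixel (330,203), centred between the fingers, and measures 45.9x59.7 mm at (430,305), so it agrees. I go down onto it.

```bash
python3 -m crank '[[[-0.05,0.02,0.5],0,1],[[-0.05,0.02,0.95],0,1],[[-0.05,0.02,0.95],0,1]]'; python3 go.py .4295 .3045 .004 20
```

```text
t: 3.82
tcp_pos: [0.4272, 0.3018, 0.0335]
orientation: [-1.795, -2.576, 0.011]
wrist_force: [-0.3, -0.8, 1.3]
opening: 0.0854
t 3.83 tcp [0.4272 0.3018 0.0335] yaw 20.3 tilt 0.4 F [-0.3 -0.8  1.3] op 0.0854 j7 -0.23
shares [0.018 0.033 0.294] turn 0.003
```

```bash
python3 -m crank '[[[0.02,0.03,0.2],0,1],[[0.02,0.03,0.28],0,1],[[0.02,0.03,0.28],0,1],[[0.02,0.03,0.28],0,-1],[[0.02,0.03,0.28],0,-1],[[0.02,0.03,0.28],0,-1],[[0.02,0.03,0.28],0,-1],[[0.02,0.03,0.28],0,-1]]' 40; python3 go.py .4295 .3045 .16 20
```

```text
t: 4.82
tcp_pos: [0.4322, 0.3066, 0.0092]
orientation: [1.799, 2.575, 0.002]
wrist_force: [-1.1, -1.3, 6.1]
opening: 0.0449
t 4.83 tcp [0.4322 0.3066 0.0092] yaw 20.1 tilt 0.07 F [-1.1 -1.3  6.1] op 0.0449 j7 -0.22
shares [-0.01  -0.031 -1.508] turn 0.001
```

```bash
python3 -m crank '[[[0,0,-0.3],0,-1],[[0,0,-1],0,-1],[[0,0,-1],0,-1],[[0,0,-1],0,-1]]'; 
python3 - <<'E'
from h import *
i=ctrl.camera_info("wrist");im,d=ctrl.camera("wrist");save("w2",im)
s=ctrl.get_state();R=Ro.from_rotvec(s["orientation"])
P=cloud("wrist",d,np.ones(d.shape,bool),i); T=R.inv().apply(P-s["tcp_pos"])*1000
q=im[d>0].astype(int); cream=(q[:,0]>q[:,2]+35)&(q[:,0]>120)&(abs(T[:,0])<60)&(abs(T[:,1])<40)&(abs(T[:,2])<50)
A=T[cream];print(len(A),np.percentile(A,[2,50,98],axis=0).round(1))
E
python3 go.py .552 -.019 .16 70.9
```

```text
t: 5.32
tcp_pos: [0.4318, 0.3065, 0.1087]
orientation: [1.799, 2.576, 0.002]
wrist_force: [0.1, 0.2, -1.4]
opening: 0.045
7061 [[-27.  -20.6 -18. ]
 [  1.2   4.3 -12. ]
 [ 29.3  22.4  -0.5]]
t 5.38 tcp [0.4312 0.306  0.1075] yaw 20.1 tilt 0.06 F [-0.4  0.3 -1.8] op 0.0446 j7 -0.26
shares [-3.468  0.015 -0.524] turn -0.564
```

View pics/w2.png

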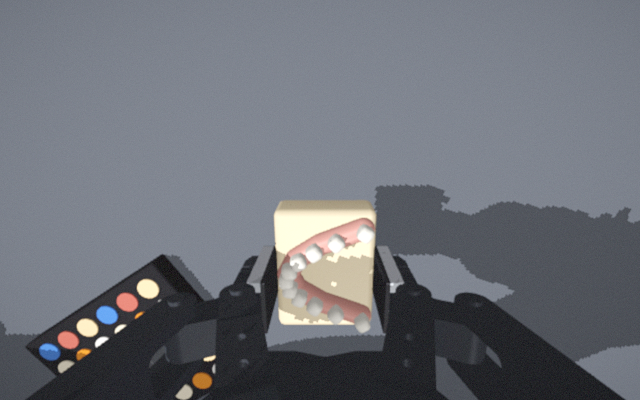

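The model is held square and level between the pads, with its centre at (325,265). Now I carry it to the case.

```bash
python3 -m crank '[[[-0.5,0,-0.5],0,-1],[[-1,0,-0.5],0,-1],[[-1,0,-0.5],0,-1]]' >/dev/null; python3 -m crank '[[[-0.6,0,0],0,-1],[[-1,0,0],0,-1],[[-1,0,0],0,-1]]' >/dev/null; python3 -m crank '[[[-0.5,0,0],0,-1],[[-1,0,0],0,-1],[[-1,0,0],0,-1],[[-1,0,0],0,-1]]'; python3 go.py .552 -.019 .16 70.9
```

```text
t: 6.62
tcp_pos: [0.5341, 0.0262, 0.1569]
orientation: [-1.796, -2.575, 0.002]
wrist_force: [-0.3, 0.7, -0.8]
opening: 0.0444
t 6.62 tcp [0.5341 0.0262 0.1569] yaw 20.2 tilt 0.15 F [-0.3  0.7 -0.8] op 0.0444 j7 0.35
shares [-0.486  0.012 -0.032] turn -0.563
```

```bash
python3 -m crank '[[[-0.49,0.01,0],-0.56,-1],[[-0.49,0.01,0],-0.56,-1],[[-0.49,0.01,0],-0.56,-1],[[-0.49,0.01,0],-0.56,-1],[[-0.49,0.01,0],-0.56,-1],[[-0.49,0.01,0],-0.56,-1],[[-0.49,0.01,0],-0.56,-1]]'; python3 - <<'E'
from h import *
i=ctrl.camera_info("wrist");im,d=ctrl.camera("wrist");save("w3",im)
P=cloud("wrist",d,np.ones(d.shape,bool),i)
q=im[d>0].astype(int);red=(q[:,0]>q[:,1]+60)&(q[:,0]>q[:,2]+60)
k=(np.hypot(P[:,0]-.552,P[:,1]+.019)<.14)&~red&(P[:,2]>.058)&(P[:,2]<.07)
print(cv2.minAreaRect((P[k][:,:2]*1000).astype(np.float32)),k.sum())
E
python3 go.py .552 -.019 .016 70.9
```

```text
t: 7.5
tcp_pos: [0.5525, -0.0197, 0.1579]
orientation: [-0.533, -3.095, -0.0]
wrist_force: [-0.3, -1.1, 0.2]
opening: 0.0449
((557.27783203125, -9.6142578125), (171.79904174804688, 171.33578491210938), 70.96712493896484) 5967
t 7.55 tcp [ 0.5526 -0.0201  0.158 ] yaw 70.5 tilt 0.03 F [0.5 0.4 0.1] op 0.0447 j7 1.3
shares [0.008 0.008 1.42 ] turn -0.005
```

View pics/w3.png

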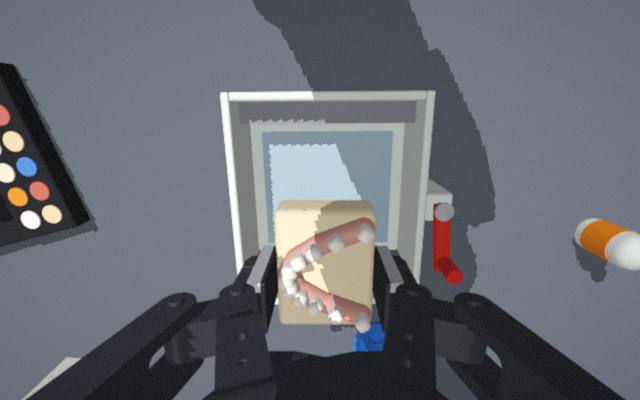

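Wrist view: the case opening spans (222..435, 92..), with the model above it and the latch red at (445,245), swung outside. Lowering.

```bash
python3 -m crank '[[[-0.01,0.01,0.4],0,-1],[[-0.01,0.01,0.9],0,-1],[[-0.01,0.01,0.9],0,-1],[[-0.01,0.01,0.9],0,-1]]'; python3 go.py .554 -.019 .016 70.9
```

```text
t: 8.05
tcp_pos: [0.5549, -0.0204, 0.0699]
orientation: [0.532, 3.095, 0.0]
wrist_force: [0.4, 0.5, -0.1]
opening: 0.0448
t 8.05 tcp [ 0.5549 -0.0204  0.0699] yaw 70.5 tilt 0.08 F [ 0.4  0.5 -0.1] op 0.0448 j7 1.33
shares [0.014 0.01  0.539] turn -0.005
```

```bash
python3 -m crank '[[[0.01,0.01,0.3],0,-1],[[0.01,0.01,0.48],0,-1],[[0.01,0.01,0.52],0,-1],[[0.01,0.01,0.54],0,-1],[[0.01,0.01,0.55],0,-1],[[0.01,0.01,0.56],0,-1]]'; python3 go.py .554 -.019 .016 70.9
```

```text
t: 8.8
tcp_pos: [0.5541, -0.0193, 0.0141]
orientation: [0.531, 3.095, 0.001]
wrist_force: [-7.9, 0.2, 20.0]
opening: 0.0448
t 8.8 tcp [ 0.5541 -0.0193  0.0141] yaw 70.5 tilt 0.08 F [-7.9  0.2 20. ] op 0.0448 j7 1.36
shares [ 0.002  0.002 -0.019] turn -0.004
```

On the floor at the predicted height (20 N contact force). Releasing with a partial opening.

```bash
python3 -m crank '[[[0,0,-0.01],0,0.5],[[0,0,-0.01],0,0.5],[[0,0,-0.01],0,0.5],[[0,0,-0.01],0,0.5]]'; python3 -m crank '[[[0,0,-0.3],0,0.5],[[0,0,-1],0,0.5],[[0,0,-1],0,0.5],[[0,0,-1],0,0.5]]'; python3 -m crank '[[[0,0,-0.4],0,1],[[0,0,-0.8],0,1],[[0,0,-0.8],0,1]]'
python3 - <<'E'
from h import *
i=ctrl.camera_info("wrist");im,d=ctrl.camera("wrist");save("w4",im)
P=cloud("wrist",d,np.ones(d.shape,bool),i)
q=im[d>0].astype(int)
k=(np.hypot(P[:,0]-.554,P[:,1]+.019)<.055)&(P[:,2]>.018)&(P[:,2]<.04)
print(cv2.minAreaRect((P[k][:,:2]*1000).astype(np.float32)),k.sum(),np.percentile(P[k][:,2],[5,50,98]))
E
python3 go.py .423 -.3105 .15 85
```

```text
t: 9.3
tcp_pos: [0.5534, -0.0192, 0.0132]
orientation: [-0.531, -3.096, 0.0]
wrist_force: [0.3, -0.1, 0.8]
opening: 0.0639
t: 9.8
tcp_pos: [0.5537, -0.019, 0.1137]
orientation: [0.531, 3.095, 0.001]
wrist_force: [-0.5, 1.3, 0.3]
opening: 0.0638
t: 10.18
tcp_pos: [0.5545, -0.0193, 0.1947]
orientation: [0.531, 3.094, 0.001]
wrist_force: [-0.3, 0.5, -0.8]
opening: 0.0852
((554.0095825195312, -20.44303321838379), (46.06263732910156, 59.278465270996094), 70.54510498046875) 2591 [0.02318849 0.02514554 0.03616986]
t 10.22 tcp [ 0.5535 -0.0191  0.1928] yaw 70.5 tilt 0.0 F [-0.1  0.5  0.4] op 0.0849 j7 1.29
shares [ 0.26  -3.182  0.428] turn -0.161
```

The model stands in the well at (554,-20) with its base top at 25.1 mm, so its underside is 5 mm up. On to the tray.

```bash
python3 -m crank '[[[0.05,-0.6,0],0,1],[[0.09,-1,0],0,1],[[0.09,-1,0],0,1]]'>/dev/null;python3 -m crank '[[[0.05,-0.6,0],0,1],[[0.09,-1,0],0,1],[[0.09,-1,0],0,1]]'>/dev/null; python3 -m crank '[[[0.08,-1,0.1],-0.16,1],[[0.08,-1,0.1],-0.16,1],[[0.08,-1,0.1],-0.16,1],[[0.08,-1,0.1],-0.16,1]]'
python3 - <<'E'
from h import *
i=ctrl.camera_info("wrist");im,d=ctrl.camera("wrist");save("w5",im)
P=cloud("wrist",d,np.ones(d.shape,bool),i)
k=np.hypot(P[:,0]-.424,P[:,1]+.311)<.11
for lo,hi in((.012,.03),(.045,.07)):
    Q=P[k&(P[:,2]>lo)&(P[:,2]<hi)];print(cv2.minAreaRect((Q[:,:2]*1000).astype(np.float32)),np.percentile(Q[:,2],[5,50,95]),len(Q))
E
python3 go.py .424 -.3105 .15 85
```

```text
t: 11.48
tcp_pos: [0.4296, -0.2915, 0.182]
orientation: [-0.137, -3.137, -0.002]
wrist_force: [0.7, 0.7, 0.2]
opening: 0.0852
((425.768310546875, -311.7084655761719), (130.2600860595703, 149.74513244628906), 85.02787017822266) [0.01870672 0.02011706 0.0218235 ] 18228
((425.0788879394531, -311.5743103027344), (14.045063972473145, 63.47548294067383), 85.30146026611328) [0.05260437 0.05547189 0.05673098] 1135
t 11.53 tcp [ 0.4299 -0.2912  0.1823] yaw 85.1 tilt 0.1 F [-0.1 -0.2  0.2] op 0.0856 j7 2.12
shares [ 0.042 -0.197  0.323] turn 0.001
```

View pics/w5.png

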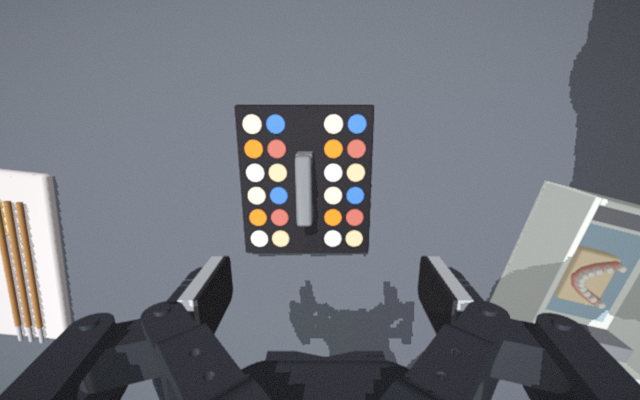

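Wrist view: the chosen tray is upright with its handle at (304,190); the model shows in the case at (595,275). Tray centre is (425.5,-311.6) with the handle top at 56 mm, which agrees. Descending.

```bash
python3 go.py .4255 -.3116 .10 85.2|tail -1; python3 -m crank '[[[0.03,-0.21,0.6],0,1],[[0.03,-0.21,0.8],0,1],[[0.03,-0.21,0.8],0,1],[[0.03,-0.21,0.8],0,1]]';  python3 go.py .4255 -.3116 .03 85.2
```

```text
shares [ 0.025 -0.208  0.823] turn -0.002
t: 12.02
tcp_pos: [0.4254, -0.3133, 0.1043]
orientation: [0.136, 3.137, -0.0]
wrist_force: [0.3, -0.5, 0.8]
opening: 0.0854
t 12.03 tcp [ 0.4254 -0.3133  0.1043] yaw 85.0 tilt 0.07 F [ 0.3 -0.5  0.8] op 0.0854 j7 2.21
shares [0.001 0.017 0.743] turn -0.002
```

```bash
python3 -m crank '[[[0,0.01,0.4],0,1],[[0,0.01,0.73],0,1],[[0,0.01,0.73],0,1],[[0,0.01,0.73],0,1]]' ;  python3 go.py .4255 -.3116 .03 85.2
```

```text
t: 12.52
tcp_pos: [0.4255, -0.3136, 0.0322]
orientation: [0.138, 3.136, -0.002]
wrist_force: [0.8, -0.2, 1.3]
opening: 0.0855
t 12.53 tcp [ 0.4255 -0.3136  0.0322] yaw 85.0 tilt 0.15 F [ 0.8 -0.2  1.3] op 0.0855 j7 2.27
shares [0.001 0.02  0.022] turn -0.003
```

```bash
python3 -m crank '[[[0,0.02,0.01],0,0],[[0,0.02,0.01],0,-1],[[0,0.02,0.01],0,-1],[[0,0.02,0.01],0,-1],[[0,0.02,0.01],0,-1],[[0,0.02,0.01],0,-1],[[0,0.02,0.01],0,-1]]' 70 ;  python3 go.py .4255 -.3116 .03 85.2;  python3 -m crank '[[[0,0,-0.2],0,-1],[[0,0,-0.5],0,-1],[[0,0,-1],0,-1],[[0,0,-1],0,-1]]'; python3 go.py .554 -.0195 .16 70.9
```

```text
t: 13.4
tcp_pos: [0.4245, -0.3113, 0.0297]
orientation: [0.139, 3.138, -0.0]
wrist_force: [-0.5, 0.3, 5.9]
opening: 0.0126
t 13.4 tcp [ 0.4245 -0.3113  0.0297] yaw 84.9 tilt 0.03 F [-0.5  0.3  5.9] op 0.0126 j7 2.26
shares [-0.01  -0.003 -0.003] turn -0.003
t: 13.9
tcp_pos: [0.426, -0.3125, 0.1325]
orientation: [0.139, 3.133, -0.004]
wrist_force: [0.4, -0.4, -3.1]
opening: 0.0127
t 13.9 tcp [ 0.426  -0.3125  0.1325] yaw 84.9 tilt 0.36 F [ 0.4 -0.4 -3.1] op 0.0127 j7 2.19
shares [-1.016  3.031 -0.276] turn 0.156
```

Lifted. Carrying it to the case.

```bash
python3 -m crank '[[[-0.15,0.45,-0.3],0,-1],[[-0.33,1,-0.4],0,-1],[[-0.33,1,-0.4],0,-1]]'>/dev/null;python3 -m crank '[[[-0.15,0.5,0],0,-1],[[-0.33,1,0],0,-1],[[-0.33,1,0],0,-1]]'>/dev/null; python3 go.py .554 -.0195 .17 70.9;  python3 -m crank '[[[-0.15,0.5,0],0.16,-1],[[-0.3,0.95,0],0.16,-1],[[-0.3,0.95,0],0.16,-1],[[-0.3,0.95,0],0.16,-1],[[-0.3,0.95,0],0.16,-1]]'; 
python3 - <<'E'
from h import *
i=ctrl.camera_info("wrist");im,d=ctrl.camera("wrist");save("w6",im)
s=ctrl.get_state();R=Ro.from_rotvec(s["orientation"])
P=cloud("wrist",d,np.ones(d.shape,bool),i); T=R.inv().apply(P-s["tcp_pos"])*1000
q=im[d>0].astype(int)
k=(abs(T[:,0])<90)&(abs(T[:,1])<80)&(T[:,2]>0)&(T[:,2]<25); A=T[k]
print(len(A),np.percentile(A,[.5,50,99.5],axis=0).round(1))
print(cv2.minAreaRect(A[:,:2].astype(np.float32)))
M=A[abs(A[:,2]-np.median(A[:,2]))<4];c,*_=np.linalg.lstsq(np.c_[M[:,:2],np.ones(len(M))],M[:,2],rcond=None);print("tilt deg x,y",np.degrees(c[:2]),c[2])
E
python3 go.py .554 -.0195 .17 70.9
```

```text
t 14.65 tcp [ 0.5085 -0.1124  0.1673] yaw 85.4 tilt 0.19 F [-0.2 -0.6 -3.3] op 0.0126 j7 1.73
shares [-0.379  0.962 -0.027] turn 0.161
t: 15.28
tcp_pos: [0.5453, -0.0277, 0.1688]
orientation: [-0.535, -3.095, 0.001]
wrist_force: [-0.2, -0.3, -2.4]
opening: 0.0126
42462 [[-60.  -64.8   7.3]
 [ 36.4  -1.3   9.7]
 [ 73.3  62.6  11.8]]
((2.8933792114257812, -0.9881744384765625), (140.91046142578125, 129.89138793945312), 0.007320191711187363)
tilt deg x,y [0.1682701  0.05306779] 9.578207380506798
t 15.32 tcp [ 0.5455 -0.0275  0.169 ] yaw 70.4 tilt 0.04 F [ 0.3 -0.5 -1.7] op 0.013 j7 1.31
shares [-0.053  0.104 -0.01 ] turn -0.006
```

View pics/w6.png

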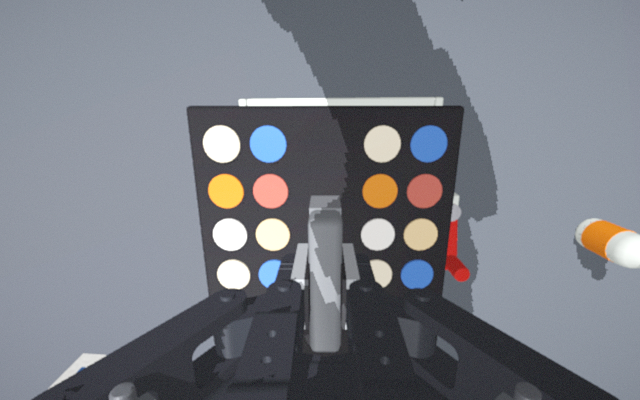

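Wrist view: the tray is level in the hand, offset about (-1.7,-1.0) mm in tool axes; the latch is outside at (455,255). TCP target is (552.6,-17.6).

```bash
python3 go.py .5526 -.0176 .115 71 |tail -1;  python3 -m crank '[[[-0.035,0.115,0],-0.006,-1],[[-0.035,0.115,0.25],-0.006,-1],[[-0.035,0.115,0.5],-0.006,-1],[[-0.035,0.115,0.5],-0.006,-1],[[-0.035,0.115,0.5],-0.006,-1]]';python3 go.py .5526 -.0176 .07 71; python3 - <<'E'
from h import *
C={}
i=ctrl.camera_info("wrist");im,d=ctrl.camera("wrist");P=cloud("wrist",d,np.ones(d.shape,bool),i)
s=ctrl.get_state();R=Ro.from_rotvec(s["orientation"]);T=R.inv().apply(P-s["tcp_pos"])*1000
q=im[d>0].astype(int)
k=(abs(T[:,1])<80)&(T[:,2]>0)&(T[:,2]<20)&(T[:,0]<90)&(T[:,0]>-70);A=T[k];print("slab",np.percentile(A,[.2,99.8],axis=0).round(1))
k=(abs(P[:,2]-.066)<.004)&(q.min(1)>110)&(np.hypot(*(T[:,:2].T))<140);B=T[k]
print("rim",np.percentile(B,[.5,99.5],axis=0).round(1),len(B))
for c in("side",):
    im,d=ctrl.camera(c);cv2.imwrite("pics/s2.png",cv2.resize(im[150:290,230:410,::-1],None,fx=4,fy=4,interpolation=2))
E
```

```text
shares [-0.034  0.117  0.54 ] turn -0.007
t: 15.95
tcp_pos: [0.5539, -0.0159, 0.1202]
orientation: [0.516, 3.098, 0.0]
wrist_force: [0.3, 0.2, -2.2]
opening: 0.0124
t 15.95 tcp [ 0.5539 -0.0159  0.1202] yaw 71.1 tilt 0.06 F [ 0.3  0.2 -2.2] op 0.0124 j7 1.32
shares [ 0.007 -0.021  0.502] turn 0.001
slab [[-64.1 -65.    4.8]
 [ 73.5  63.3  12.1]]
rim [[  2.5 -77.5  52.9]
 [ 84.4  92.2  58. ]] 3133
```

View pics/s2.png

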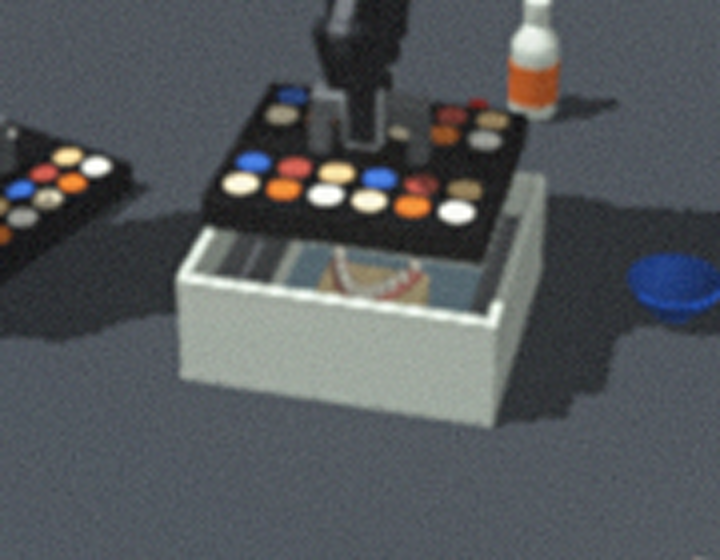

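Side view: the tray hovers above the case, aligned. The wrist rim fit puts the case middle within about 1 mm of the tray's middle. Lowering gently.

```bash
python3 -m crank '[[[0.0,-0.013,0.1],0,-1],[[0.0,-0.013,0.2],0,-1],[[0.0,-0.013,0.3],0,-1],[[0.0,-0.013,0.4],0,-1],[[0.0,-0.013,0.45],0,-1],[[0.0,-0.013,0.48],0,-1],[[0.0,-0.013,0.5],0,-1],[[0.0,-0.013,0.51],0,-1]]';python3 go.py .5526 -.0176 .07 71
```

```text
t: 17.05
tcp_pos: [0.5529, -0.0172, 0.0696]
orientation: [0.517, 3.099, 0.001]
wrist_force: [-10.2, 0.4, 15.3]
opening: 0.0125
t 17.05 tcp [ 0.5529 -0.0172  0.0696] yaw 71.1 tilt 0.04 F [-10.2   0.4  15.3] op 0.0125 j7 1.35
shares [ 0.001 -0.004 -0.004] turn 0.001
```

```bash
python3 -m crank '[[[0,0,-0.02],0,0],[[0,0,-0.02],0,0],[[0,0,-0.02],0,0],[[0,0,-0.02],0,0]]'; python3 -m crank '[[[0,0,-0.3],0,0],[[0,0,-1],0,0],[[0,0,-1],0,0],[[0,0,-1],0,0]]';
python3 - <<'E'
from h import *
i=ctrl.camera_info("wrist");im,d=ctrl.camera("wrist");save("w7",im);P=cloud("wrist",d,np.ones(d.shape,bool),i)
q=im[d>0].astype(int);red=(q[:,0]>q[:,1]+70)&(q[:,0]>q[:,2]+70)
ex=np.array([.9455,-.3256]);ey=np.array([.3256,.9455]);L=(P[:,:2]-[.554,-.019])@np.c_[ex,ey]*1000
k=(abs(L[:,0])<79)&(abs(L[:,1])<69)&(P[:,2]>.05)&(P[:,2]<.066);A=np.c_[L[k],P[k][:,2]*1000]
print("tray top",np.percentile(A,[1,50,99],axis=0).round(1));c,*_=np.linalg.lstsq(np.c_[A[:,:2],np.ones(len(A))],A[:,2],rcond=None);print("tilt",np.degrees(c[:2]).round(2))
for lo,hi in((.066,.082),(.085,.11)):
    k=red&(P[:,2]>lo)&(P[:,2]<hi)&(L[:,1]>60)
    if k.any(): print("red",cv2.minAreaRect((P[k][:,:2]*1000).astype(np.float32)),np.percentile(P[k][:,2],[5,50,95]).round(3),k.sum())
E
for c in top side; do :; done; python3 fit.py | grep -E "bar|latch"; python3 go.py .622 .051 .15 -19
```

```text
t: 17.55
tcp_pos: [0.5528, -0.0172, 0.0702]
orientation: [-0.517, -3.099, 0.0]
wrist_force: [-0.1, -0.4, -0.1]
opening: 0.0428
t: 18.05
tcp_pos: [0.553, -0.0171, 0.1706]
orientation: [0.516, 3.098, 0.001]
wrist_force: [-0.5, 0.1, -0.0]
opening: 0.0428
tray top [[-73.9 -63.   58.3]
 [-17.3   0.1  60.1]
 [ 71.   63.5  62.3]]
tilt [ 0.05 -0.06]
red ((604.627685546875, 56.698673248291016), (12.876955032348633, 56.07369613647461), 75.48554229736328) [0.074 0.076 0.079] 624
red ((622.8801879882812, 51.80508804321289), (11.156516075134277, 11.68316650390625), 81.25784301757812) [0.087 0.099 0.1  ] 320
top case rim c=(0.0,0.0) 0.0x0.0 a=0.0 z=nan n=0 | bar c=(0.0,0.0) 0.0x0.0 a=0.0 z=nan n=0 | post 
side case rim c=(556.0,-11.0) 173.8x172.4 a=70.8 z=60.6 n=2494 | bar c=(605.2,55.5) 14.7x51.5 a=73.4 z=75.0 n=75 | post c=(623.5,50.1) 12.1x7.0 a=86.4 z=94.7 n=27
side tip latch_pivot 0.94 [580.  67.  66.]
side tip latch_pivot 0.29 [ 704. -100.   66.]
side tip latch_post 0.71 [622.  49. 100.]
t 18.7 tcp [ 0.5527 -0.0172  0.1702] yaw 71.1 tilt 0.01 F [ 0.   1.1 -0. ] op 0.0424 j7 1.31
shares [-0.434  0.87   0.202] turn -0.999
  return _methods._mean(a, axis=axis, dtype=dtype,
  ret = ret.dtype.type(ret / rcount)
```

View pics/w7.png

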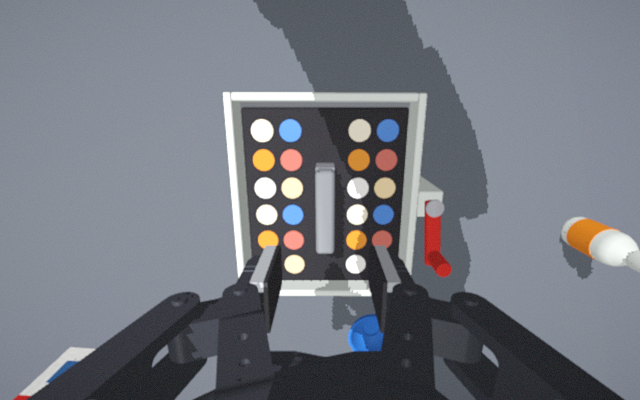

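Wrist view: the tray is seated inside the rim, top at 60.1 mm so underside at 40.1 mm, tilt below 0.1°. The latch post is at (443,270), world (622.5,51.5), which gives a radius of 41.9 mm from the pivot (582,62.3) and an angle of about -0.07 rad. I turn the jaws along the case's x and go above the post.

```bash
python3 -m crank '[[[-0.44,0.87,0],1,-0.3],[[-0.44,0.87,0],1,-0.3],[[-0.44,0.87,0],1,-0.3],[[-0.44,0.87,0],1,-0.3],[[-0.44,0.87,0],1,-0.3],[[-0.44,0.87,0],1,-0.3],[[-0.44,0.87,0],1,-0.3],[[-0.44,0.87,0],1,-0.3],[[-0.44,0.87,0],1,-0.3],[[-0.44,0.87,0],1,-0.3]]' 25; python3 - <<'E'
from h import *
i=ctrl.camera_info("wrist");im,d=ctrl.camera("wrist");save("w8",im);P=cloud("wrist",d,np.ones(d.shape,bool),i)
q=im[d>0].astype(int);red=(q[:,0]>q[:,1]+70)&(q[:,0]>q[:,2]+70)
k=red&(np.hypot(P[:,0]-.622,P[:,1]-.051)<.03)&(P[:,2]>.085)&(P[:,2]<.11)
print("post",cv2.minAreaRect((P[k][:,:2]*1000).astype(np.float32)),np.percentile(P[k][:,2],[5,50,95]).round(3),k.sum())
E
python3 go.py .6225 .0515 .082 -19
```

```text
t: 19.95
tcp_pos: [0.6226, 0.051, 0.1702]
orientation: [2.556, 1.827, -0.0]
wrist_force: [-0.2, 0.9, 0.3]
opening: 0.0298
post ((623.6312255859375, 53.144718170166016), (11.05689811706543, 11.158805847167969), 67.25318908691406) [0.087 0.099 0.101] 275
t 20.0 tcp [0.6226 0.0509 0.1702] yaw -18.8 tilt 0.01 F [-0.3 -0.8  0.6] op 0.0294 j7 -0.24
shares [ 0.005 -0.002  0.882] turn 0.002
```

View pics/w8.png

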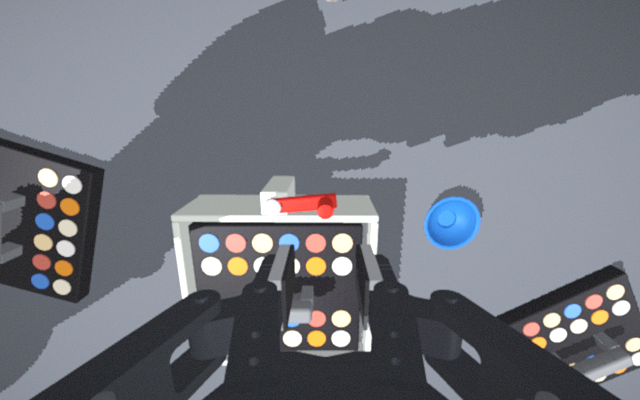

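Wrist view: the post is at (325,210), centred between the fingers (column 325), world (623.5,53). Going down and pinching.

```bash
python3 -m crank '[[[0.016,0,0.3],0,-0.3],[[0.016,0,0.6],0,-0.3],[[0.016,0,0.85],0,-0.3],[[0.016,0,0.88],0,-0.3],[[0.016,0,0.88],0,-0.3]]'; python3 -m crank '[[[0,0,0],0,-1],[[0,0,0],0,-1],[[0,0,0],0,-1],[[0,0,0],0,-1],[[0,0,0],0,-1]]' 25; python3 go.py .6233 .0523 .082 -19
```

```text
t: 20.62
tcp_pos: [0.6235, 0.0522, 0.083]
orientation: [2.556, 1.827, 0.001]
wrist_force: [-0.7, -0.4, 0.4]
opening: 0.0297
t: 21.25
tcp_pos: [0.6234, 0.0524, 0.0835]
orientation: [2.556, 1.826, 0.002]
wrist_force: [-3.6, 0.8, 6.8]
opening: 0.0107
t 21.25 tcp [0.6234 0.0524 0.0835] yaw -18.9 tilt 0.07 F [-3.6  0.8  6.8] op 0.0107 j7 -0.21
shares [-0.002 -0.001  0.015] turn 0.001
```

```bash
python3 -m crank '[[[-0.08,0,0],0,-1],[[-0.125,-0.006,0],0,-1],[[-0.206,-0.031,0],0,-1],[[-0.279,-0.071,0],0,-1],[[-0.343,-0.125,0],0,-1],[[-0.395,-0.191,0],0,-1],[[-0.433,-0.266,0],0,-1],[[-0.452,-0.326,0],0,-1],[[-0.461,-0.388,0],0,-1],[[-0.462,-0.4,0],0,-1]]'; python3 go.py .568 .022 .083 -19
```

```text
t: 22.5
tcp_pos: [0.5709, 0.0169, 0.0836]
orientation: [2.557, 1.817, 0.0]
wrist_force: [1.2, -8.8, 7.7]
opening: 0.0104
t 22.5 tcp [0.5709 0.0169 0.0836] yaw -19.2 tilt 0.27 F [ 1.2 -8.8  7.7] op 0.0104 j7 -0.18
shares [ 0.038 -0.044  0.006] turn -0.002
```

Still holding the post, angle about 1.48 rad. Release and look.

```bash
python3 -m crank '[[[0,0,0],0,-0.4],[[0,0,0],0,-0.4],[[0,0,0],0,-0.4]]'; python3 -m crank '[[[0,0,-0.3],0,-0.4],[[0,0,-1],0,-0.4],[[0,0,-1],0,-0.4],[[0,0,-1],0,-0.4]]';
python3 - <<'E'
from h import *
i=ctrl.camera_info("wrist");im,d=ctrl.camera("wrist");save("w9",im);P=cloud("wrist",d,np.ones(d.shape,bool),i)
q=im[d>0].astype(int);red=(q[:,0]>q[:,1]+90)&(q[:,0]>q[:,2]+90)
L=(P[:,:2]-[.554,-.019])@np.array([[.9455,.3256],[-.3256,.9455]])*1000
for lo,hi in((.068,.085),(.088,.11)):
    k=red&(P[:,2]>lo)&(P[:,2]<hi)&(abs(L[:,0])<70)&(L[:,1]<110)&(L[:,1]>20)
    if k.any(): m=np.median(L[k],0);print("red",lo,cv2.minAreaRect(L[k].astype(np.float32)),k.sum(),"angle from pivot",np.arctan2(86-m[1],m[0]).round(2))
k=(abs(L[:,0])<79)&(abs(L[:,1])<69)&(P[:,2]>.05)&(P[:,2]<.066);A=np.c_[L[k],P[k][:,2]*1000]
print("tray top",np.percentile(A,[1,50,99],axis=0).round(1))
E
python3 go.py .57 .017 .25 -19
```

```text
t: 22.88
tcp_pos: [0.5698, 0.022, 0.0819]
orientation: [-2.555, -1.826, 0.001]
wrist_force: [-0.2, 0.3, 0.6]
opening: 0.0258
t: 23.38
tcp_pos: [0.5704, 0.0219, 0.1824]
orientation: [2.556, 1.827, 0.001]
wrist_force: [-0.4, -0.6, -0.3]
opening: 0.0253
red 0.068 ((2.8275306224823, 62.732177734375), (11.89979362487793, 34.58677673339844), 5.241515636444092) 567 angle from pivot 1.44
red 0.088 ((4.56016731262207, 45.6141357421875), (11.209737777709961, 10.852276802062988), 89.08720397949219) 231 angle from pivot 1.46
tray top [[-73.5 -68.4  53.7]
 [ -3.   22.6  60.1]
 [ 73.   66.   62.6]]
t 23.43 tcp [0.5697 0.022  0.1813] yaw -18.9 tilt 0.08 F [-0.4  0.3 -0.6] op 0.0257 j7 -0.24
shares [-0.046  0.018 -0.687] turn 0.001
```

View pics/w9.png

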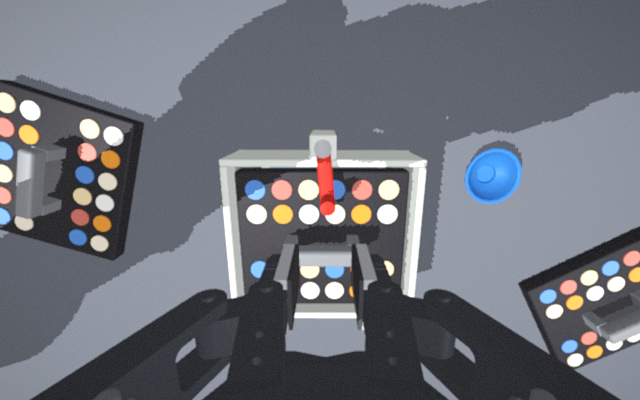

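Wrist view: the bar is swung across the tray, from pivot (322,148) to post (328,208), angle about 1.46 rad against the 1.3 needed. The tray is still seated and the dish stands untouched. Retreat, a quick bystander check, then hand in.

```bash
python3 -m crank '[[[0,0,-0.4],0,-0.4],[[0,0,-0.7],0,-0.4],[[0,0,-0.7],0,-0.4],[[0,0,-0.7],0,-0.4],[[0,0,-0.7],0,-0.4]]'; python3 - <<'E'
from h import *
im,d=ctrl.camera("side")
for n in("dropper","carton","dish"):
    for o in ctrl.silhouettes(n,"side")[:1]: print(n,np.round(np.median(cloud("side",d,np.array(o["mask"])),0),3),o["rect"])
s=ctrl.get_state();print(s["wrist_force"].round(1),np.abs(s["joint_velocities"]).max().round(3));ctrl.sign_off()
E
```

```text
t: 24.05
tcp_pos: [0.5695, 0.0218, 0.2504]
orientation: [-2.555, -1.825, 0.004]
wrist_force: [-0.3, 0.0, 0.6]
opening: 0.0259
dropper [0.682 0.205 0.04 ] [352.9, 152.5, 16.2, 28.3]
carton [ 0.667 -0.373  0.071] [394.4, 290.6, 36.3, 66.2]
dish [ 0.731 -0.013  0.016] [390.4, 209.9, 24.1, 20.2]
[-0.2 -0.2  0.4] 0.007
the job is handed in; nothing more can be done
```

The case is packed and handed in at about 24 s of the 70 s allowed. The sign-off gives no verdict, so success rests on my own checks below.

I set the jaw model on the well floor, then the rightmost of the three tray look-alikes onto the ledges, and then swung the latch across by pinching its post.

| Item | Last check |
|---|---|
| Model | Base top 25 mm above the bench, so its underside is on the 5 mm floor; about 1.5 mm from the case's middle |
| Tray | Underside about 40 mm up, tilt under 0.1°, within about 2 mm of the case's middle |
| Latch | About 1.46 rad (1.3 needed, stop at 1.6) |
| Bottle, carton, dish | Same positions as at the start, within about 2 mm |
| Robot | Clear of everything at hand-in, no wrist load |

- **Camera disagreement:** the fixed cameras and the wrist camera differed by about 2 mm in x. I went with the wrist camera, and the contact heights and grasps matched it.
- **Latch swing:** the hand ended about 4 mm past the post's arc with roughly 9 N sideways. It sprang back on release, and the latch stayed across.
- **Top camera:** it could not measure the latch at the end, because the arm hid the case. The angle comes from the wrist view alone.

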